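# Let a stone ball out of the stall's ball dispenser

## Task

On the market stall two stands each keep a polished stone ball behind a gate. Let the larger ball out for a customer: press its stand's paddle right down with the fingers and keep it down until the ball has rolled into the tray, then let the paddle rise fully so that the gate is shut again. Leave the smaller ball shut in, do not touch the balls or the gates themselves, pick nothing up, and do not disturb the other goods.

Things in the scene. Friction and masses are not known exactly. Their poses are not given: they have to be found in the camera images.
- dispenser_large: the fixed plywood stand, board 260 x 235 x 12 mm, that holds the larger stone ball (both alike). Origin under the board in the lever's plane; z up. The lever lies along x: axle at x -10 mm, 110 mm above the table; paddle at the -x end; at x +85 mm an aluminium gate plate hangs across a sloping channel. It runs downhill towards -y into an open catch tray
- lever_large (a joint): the rocking lever of the stand with the larger ball: 0 = level, gate shut; grows in rad as the paddle is pressed, to 0.45 at its stop. The gate is high enough for the ball to pass from about 0.32. A spring returns it; the paddle needs about 3 N to start and 5 N at the stop
- paddle_large (a point): centre of the top face of the paddle on the stand with the larger ball; the paddle is wood, 30 mm along the lever, 24 mm wide, its top about 118 mm above the table at rest. The point is 102 mm from the axle: at the stop it has sunk 45 mm and moved 7 mm towards the stand's +x
- tray_large (a point): middle of the catch tray of the stand with the larger ball, on its V-shaped floor; tray about 72 mm square inside, walls up to 57 mm above the table; axes as the stand's
- dispenser_small: the fixed plywood stand, board 260 x 235 x 12 mm, that holds the smaller stone ball (both alike). Origin under the board in the lever's plane; z up. The lever lies along x: axle at x -10 mm, 110 mm above the table; paddle at the -x end; at x +85 mm an aluminium gate plate hangs across a sloping channel. It runs downhill towards -y into an open catch tray
- lever_small (a joint): the rocking lever of the stand with the smaller ball: 0 = level, gate shut; grows in rad as the paddle is pressed, to 0.45 at its stop. The gate is high enough for the ball to pass from about 0.32. A spring returns it; the paddle needs about 3 N to start and 5 N at the stop
- paddle_small (a point): centre of the top face of the paddle on the stand with the smaller ball; the paddle is wood, 30 mm along the lever, 24 mm wide, its top about 118 mm above the table at rest. The point is 102 mm from the axle: at the stop it has sunk 45 mm and moved 7 mm towards the stand's +x
- tray_small (a point): middle of the catch tray of the stand with the smaller ball, on its V-shaped floor; tray about 72 mm square inside, walls up to 57 mm above the table; axes as the stand's
- gate_large (a point): middle of the lower edge of the aluminium gate plate on the lever with the larger ball, 38 x 4 x 48 mm, hanging from the lever's +x end; it moves up with the lever's +x end
- ball_large_center (a point): centre of the larger polished dark red-brown stone ball, 36 mm across, about 66 g, resting in the channel against the uphill (+y) side of its gate
- gate_small (a point): middle of the lower edge of the aluminium gate plate on the lever with the smaller ball, 38 x 4 x 48 mm, hanging from the lever's +x end; it moves up with the lever's +x end
- ball_small_center (a point): centre of the smaller polished dark red-brown stone ball, 24 mm across, 20 g, resting in the channel against the uphill (+y) side of its gate
- bell: brass hand bell, 48 mm tall, 30 mm wide, standing on the board of the larger ball's stand, about 65 mm to the +y side of the paddle; for sale, leave alone; origin at its underside
- pot: small blue lidded ceramic pot, 45 mm tall, 30 mm wide, standing on the board of the smaller ball's stand, about 65 mm to the +y side of the paddle; for sale, leave alone; origin at its underside
- vase: green glass vase, 95 mm tall, 60 mm wide, at the robot's left; for sale, leave alone; origin at its underside
- cup: white ceramic mug, 70 mm tall, 84 mm wide, at the robot's right; for sale, leave alone; origin at its underside
- bowl: blue ceramic bowl, 40 mm tall, 100 mm wide, at the robot's right; for sale, leave alone; origin at its underside
- candlestick: brass candlestick, 120 mm tall, 70 mm wide, at the robot's left; for sale, leave alone; origin at its underside
- ball_large: the same large ball as a body; its origin turns with the ball, use its centre
- ball_small: the same small ball as a body; its origin turns with the ball, use its centre
Things that resemble listed ones, but are neither listed nor needed, are in the scene too. Leave any green or turquoise look-alike of the ball_large alone.

How it is judged (in metres and radians):
On the way, in this order (a step that is already met when the one before it is completed fails the run):
1. the larger ball's paddle is pressed down, which raises its gate (value of joint lever_large above 0.25 rad and contact force between the fingers and lever_large_c1 above 0.5 N), for 0.05 s.
2. the larger ball has rolled into its tray while the paddle is still down (x of ball_large_center in the frame of tray_large between -0.036 and 0.036 m and y of ball_large_center in the frame of tray_large between -0.042 and 0.039 m and z of ball_large_center in the frame of tray_large below 0.034 m and value of joint lever_large above 0.25 rad), for 0.1 s.
At the end, for the whole second after the job is handed in: the larger ball lies still (under 50 mm/s) in its own stand's tray; both levers are back within 0.05 rad of level; the smaller ball is within 20 mm of its start, behind its gate (x of ball_large_center in the frame of tray_large between -0.036 and 0.036 m and y of ball_large_center in the frame of tray_large between -0.042 and 0.039 m and z of ball_large_center in the frame of tray_large below 0.034 m and linear speed of ball_large below 0.05 m/s and value of joint each of lever_large, lever_small below 0.05 rad and distance of ball_small_center from where it was at the start of the episode below 0.02 m); the robot touches nothing.
It fails at once if the other stand's lever is pressed (over 0.12 rad) (value of joint lever_small above 0.12 rad).
It fails at once if a ball is touched by the robot (contact force between any of the fingers, the arm and ball_large above 0.3 N or contact force between any of the fingers, the arm and ball_small above 0.3 N).
It fails at once if a gate is touched by the robot instead of being raised by the paddle (contact force between any of the fingers, the arm and lever_large_c2 above 0.5 N or contact force between any of the fingers, the arm and lever_small_c2 above 0.5 N).
It fails at once if a ball is lifted (centre over 105 mm above the table) (height (world z) of any of ball_large_center, ball_small_center above 0.105 m).
It fails at once if other goods are moved by more than 25 mm or tipped over (distance of any of bell, pot, vase, cup, bowl, candlestick from where it was at the start of the episode above 0.025 m or angle between any of bell, pot, vase, cup, bowl, candlestick's own z axis and vertical above 0.5 rad).
It also fails if it takes over 40 s, if anything falls off the work surface, if the arm or the gripper's body presses on something with over 40 N, if the wrist force passes 120 N, or if a joint passes its speed limit or range.

## Robot

A 6-joint arm with a two-finger parallel gripper is mounted at the origin on the work surface. World frame = base frame: x ahead of the robot, y to its left, z up, the work surface at z = 0. Lengths are in m, angles in degrees, forces in N, time in s.
With the tool pointing down it reaches from about 0.3 to 0.75 m from the base axis. Payload 8.5 kg.
Tool frame: the origin (TCP) lies midway between the tips of the shut fingers; the grasp point (between the pads) lies 19 mm behind it; z points along the fingers, y is the line along which they close (so a half turn about z gives the same grasp; the last joint's range is limited). The gripper opens to 85 mm and grips with 20 to 120 N. Pads are 22 mm wide; open, the fingers measure 114 mm over their backs; the gripper's body (76 mm by 85 mm) begins 54 mm behind the grasp point. The pads swing forward as they close: fully open they stand 13 mm farther back than shut.
Start: joints at [-76.392, 21.807, 74.336, -0, 83.858, -12.336], TCP at [0.241, -0.495, 0.231] pointing down, gripper open.
Joint ranges: [-178.18, 178.18], [-50.72, 133.34], [12.68, 142.11], [-81.47, 261.47], [9.98, 163.14], [-165.26, 165.26]. Speed limits (degrees/s): [136.94, 136.94, 180, 180, 180, 180].

## Interface

Orientations are given as a 3x3 rotation matrix whose columns are the frame's x, y, z axes.
In Python, from station import manip gives the robot as it stands.
- The arm moves only by the tool send_rows, never from a script. Its argument "series" is a list of rows, each a list of 2 entries, a list of its own where there are three numbers: the shift along the tool's x, y, z in cm, then the turn about the tool's z in rad. A call has 1 to 5 rows; each row is the pose to reach, as a shift and turn from the pose commanded when the call began, along the tool's axes at that moment; what a row does not reach only later rows make up. A row lasts 1/8 s, in which the tool goes at most 62.5 mm and 10.7 degrees, less where a joint would pass 70% of its speed; a pose out of reach is approached as far as the arm can. A call with a gripper value outside its range is refused whole. "gripper" is the closure, from 0 (fully open) to 1 (shut), set as the call begins (left out, the last holds). The fingers move at their own pace and stop on an object; "force" is the grip in N (left out, the last holds). Time passes only in rows, so rows that repeat a pose let the fingers close. It gives the time, the measured TCP pose, the force, the opening and the grip force at its end, in the units of the state.
- manip.get_state(): the state, without advancing time (a new reading comes with each control period).
- manip.get_image(name): name is "scene" or "top" or "wrist"; returns a dict with "img" (420x560x3 uint8, red, green, blue), "camera_matrix" (3x3 intrinsics, pixels), "camera_from_world" (4x4, takes a point from world to camera coordinates). Camera axes: x right, y down, z forward; pixel columns grow to the right and rows downward; lengths in m; the calibration is good to about 2 mm. The wrist camera is an equidistant fisheye: a pixel r from the principal point sees the ray r / f radians off the axis. A picture is of the moment at which its call begins. There is no depth.
- manip.close_job(): hands the job in; it is judged then, once.
The state is a dict: "clock": time; "qpos": joint angles; "dq": joint speeds; "tau": joint torques, N m; "tcp_pos": TCP position; "ee_rot": TCP orientation; "wrist_force": force on the tool from outside, world axes, zero at the start; "ft_torque": the same for the moment, N m; "gripper_width": opening from 0.0 (shut) to 1.0 (fully open); "gripper_force": force on a finger pad.
Only numpy, scipy, OpenCV 4.12 (cv2) and the standard library are available. Lean on these libraries where they do the work, as an engineer would, in place of code of your own. Each camera call takes 0.05 s, during which the arm holds its last target. There are 200 camera calls.

## Working session

There is one attempt and no reset: what is moved stays moved. The work goes in short steps, Python scripts to look and compute and a tool call to move; the robot and the scene stay as the last step left them, time stands still between calls to the robot, and variables do not carry over. Pictures are saved under pics/ and viewed, at most 10 in all, crops included, and the job is handed in when it is done.

Besides the shell and the picture viewer there is one more tool, called after "Emit:" as name([rows], argument=value, ...), one row to a line, values as JSON. send_rows: Moves the arm, as the interface text tells. Its arguments: {"type":"object","properties":{"series":{"type":"array"},"gripper":{"type":"number"},"force":{"type":"number"}},"required":["series"]}

```bash
mkdir -p pics; python3 - <<'E'
from station import manip
import cv2,numpy as np
s=manip.get_state();print({k:np.round(s[k],3).tolist() for k in('clock','tcp_pos','ee_rot','gripper_width')})
for n in('scene','top'):
    d=manip.get_image(n);cv2.imwrite(f'pics/{n}.png',d['img'][:,:,::-1]);np.savez(f'{n}.npz',**d)
    print(n,d['camera_matrix'].round(1).tolist(),d['camera_from_world'].round(3).tolist())
E
```

```text
{'clock': 0.0, 'tcp_pos': [0.241, -0.494, 0.231], 'ee_rot': [[0.899, 0.437, -0.0], [0.437, -0.899, 0.001], [0.0, -0.001, -1.0]], 'gripper_width': 1.003}
scene [[486.2, 0.0, 276.3], [0.0, 486.2, 210.7], [0.0, 0.0, 1.0]] [[0.207, 0.978, -0.013, -0.126], [0.676, -0.153, -0.721, -0.325], [-0.707, 0.141, -0.693, 1.823], [0.0, 0.0, 0.0, 1.0]]
top [[442.3, 0.0, 279.6], [0.0, 442.3, 212.7], [0.0, 0.0, 1.0]] [[0.006, -1.0, 0.001, 0.009], [-0.996, -0.006, -0.084, 0.589], [0.084, -0.001, -0.996, 1.625], [0.0, 0.0, 0.0, 1.0]]
```

View pics/top.png

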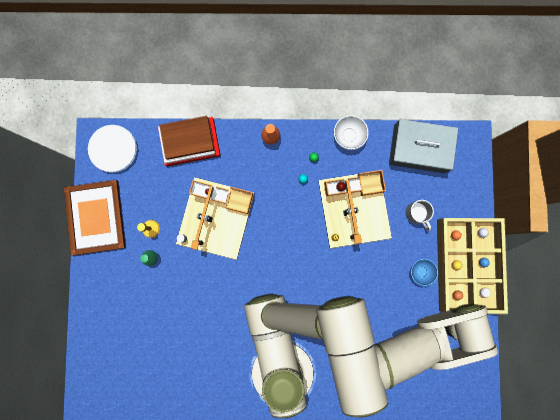

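View pics/scene.png

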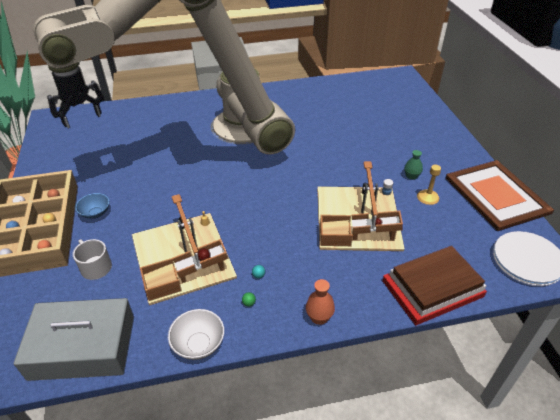

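The top view shows two stands, at about (215,218) and (355,208). The right one has the brass bell (335,237) and a larger dark ball (341,186). I'll zoom in on both.

```bash
python3 - <<'E'
import cv2,numpy as np
t=cv2.imread('pics/top.png');s=cv2.imread('pics/scene.png')
r=lambda a:cv2.resize(a,(400,300),interpolation=cv2.INTER_CUBIC)
# each top crop 100x75 (x4); scene 120x90 (x3.33)
cv2.imwrite('pics/c1.png',np.vstack([np.hstack([r(t[172:262-0][:90,165:285]),r(t[165:255,300:420])]),np.hstack([r(s[160:265,305:445]),r(s[192:297,120:260])])]))
E
```

```text
(no output)
```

View pics/c1.png

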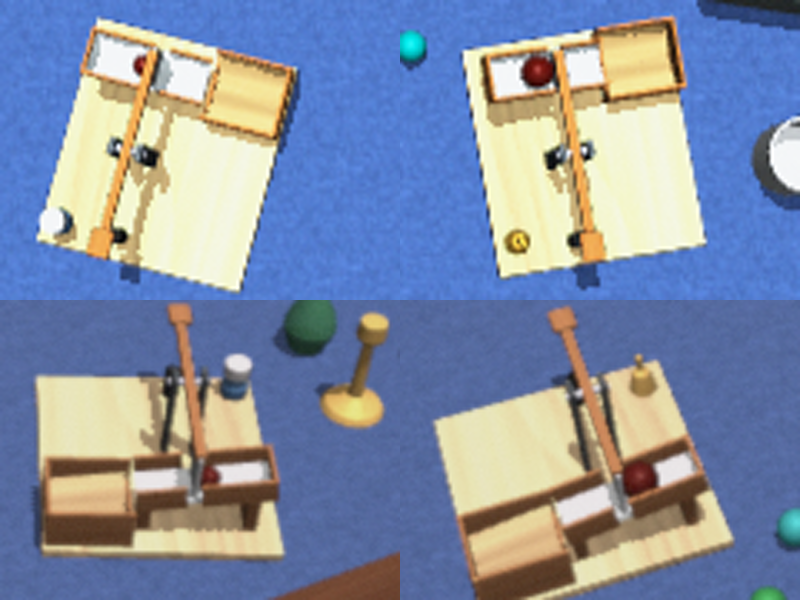

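The right stand holds the larger ball (top crop (537,72)). Its orange paddle is at about (357.6,238.5) in the top image and (177,198) in the scene image. Next I measure by mask, plane and two views.

```bash
cat > h.py <<'E'
import numpy as np,cv2
def load(n):
    d=np.load(n+'.npz');return d['img'],d['camera_matrix'],d['camera_from_world']
def ray(px,K,T):
    d=np.linalg.inv(K)@[px[0],px[1],1];R=T[:3,:3];return -R.T@T[:3,3],R.T@d
def plane(px,K,T,z):
    o,d=ray(px,K,T);return o+d*(z-o[2])/d[2]
def tri(p,A,q,B):
    o,d=ray(p,*A);e,f=ray(q,*B);s=np.linalg.lstsq(np.c_[d,-f],e-o,rcond=None)[0]
    a,b=o+d*s[0],e+f*s[1];return (a+b)/2,np.linalg.norm(a-b)
E
python3 - <<'E'
from h import *
pts={}
for n,(x0,x1,y0,y1),pc in(('top',(325,385,175,250),(357.6,238.5)),('scene',(165,215,190,265),(177,198.3))):
    im,K,T=load(n);h=cv2.cvtColor(im,cv2.COLOR_RGB2HSV)
    m=cv2.inRange(h,(5,150,110),(16,255,255));mm=np.zeros_like(m);mm[y0:y1,x0:x1]=m[y0:y1,x0:x1]
    k,l,st,c=cv2.connectedComponentsWithStats(mm);
    for i in range(1,k):
        if st[i,4]>12:print(n,st[i],c[i].round(1))
    ys,xs=np.nonzero(mm);q=np.hypot(xs-pc[0],ys-pc[1])<7;b=(xs[q].min(),xs[q].max(),ys[q].min(),ys[q].max())
    print(n,'near paddle',b,xs[q].mean(),ys[q].mean())
    print('\n'.join(''.join('#' if v else '.' for v in r) for r in mm[int(pc[1])-8:int(pc[1])+10,int(pc[0])-9:int(pc[0])+10]))
    print(plane(pc,K,T,.118))
A=load('top')[1:];B=load('scene')[1:]
print(tri((357.6,238.5),A,(177,198.3),B))
for nm,c in dict(far=(348,181.5)).items():print(nm,plane(c,*A,.118))
# board corners (crop -> px), z=.012
for c in((98,275),(304,243),(65,50)):print('corner',plane((300+c[0]*.3,165+c[1]*.3),*A,.012))
E
```

```text
top [368 179  17  15  31] [379.1 188.9]
top [326 182   4  14  15] [326.9 188.9]
top [352 214   6  29  54] [354.7 229.1]
top near paddle (np.int64(354), np.int64(360), np.int64(232), np.int64(242)) 356.6111111111111 237.47222222222223
........#..........
.......##..........
........##.........
.......##..........
.......###.........
......####.........
......#.....#......
......##...##......
......###.###......
.......#..##.......
.......##..........
.......##.#.#......
.......##.##.......
...................
...................
...................
...................
...................
[ 0.49203772 -0.26106963  0.118     ]Traceback (most recent call last):
  File "<stdin>", line 9, in <module>
    return umr_minimum(a, axis, None, out, keepdims, initial, where)
ValueError: zero-size array to reduction operation minimum which has no identity
```

```bash
python3 - <<'E'
from h import *
P={}
for n,pc in(('top',(357.6,238.5)),('scene',(177,198.3))):
    im,K,T=load(n);a=im.astype(float)
    m=(a[...,0]>100)&(a[...,0]>1.35*a[...,1])&(a[...,0]>1.6*a[...,2])
    x,y=int(pc[0]),int(pc[1]);w=m[y-9:y+10,x-9:x+10]
    print('\n'.join(''.join('#' if v else '.' for v in r) for r in w))
    print(n,x-9,y-9)
A=load('top')[1:];B=load('scene')[1:]
print(tri((357.6,238.5),A,(177,198.3),B))
for nm,c in dict(far=(348,181.5),pad=(357.6,238.5)).items():print(nm,plane(c,*A,.118))
for c in((98,275),(304,243),(65,50)):print('corner',plane((300+c[0]*.3,165+c[1]*.3),*A,.012))
E
```

```text
......###..........
.......##..........
.......###.........
.......###.........
.......###.........
.......###.........
......######.......
......#######......
......#######......
......#######......
.......######......
.......######......
.......######......
.......######......
...................
...................
...................
...................
...................
top 348 229
...................
...................
...................
...................
...................
...................
........####.......
.....#######.......
....#########......
.....########......
.....########......
.....########......
......#######......
......######.......
........####.......
.........####......
.........####......
..........###......
..........####.....
scene 168 189
(array([ 0.49229244, -0.25989647,  0.11387263]), np.float64(0.003763228202084822))
far [ 0.693333   -0.22894448  0.118     ]
pad [ 0.49203772 -0.26106963  0.118     ]
corner [ 0.46076083 -0.17423594  0.012     ]
corner [ 0.49787685 -0.4056085   0.012     ]
corner [ 0.71507647 -0.13776803  0.012     ]
```

The paddle is at about (0.491,-0.260). The triangulated height of 114 mm fits the given 118 mm. The stand's yaw is about 9°, and the board edges come out at 257 and 235 mm, which matches. Next I shut the fingers and move over the paddle.

Emit:
send_rows([
  [[4, -1.2, 0], 0.06],
  [[8, -2.5, 0], 0.12],
  [[12, -3.8, 0], 0.18],
  [[16, -5.1, 0], 0.24],
  [[20, -6.3, 0], 0.295],
], gripper=1)

```text
clock: 0.72
tcp_pos: [0.3937, -0.3492, 0.2311]
ee_rot: [[0.988, 0.155, -0.0], [0.155, -0.988, 0.001], [-0.0, -0.001, -1.0]]
wrist_force: [0.0, 0.4, 0.3]
gripper_width: 0.001
gripper_force: 0.0
```

```bash
cat > go.py <<'E'
from station import manip
import numpy as np,sys
s=manip.get_state();R=np.array(s['ee_rot']);p=np.array(s['tcp_pos'])
t=np.array([float(v) for v in sys.argv[1:4]])
print(s['clock'],p.round(4),R.round(3).tolist(),s['gripper_width'],np.round(s['wrist_force'],2),'shift cm',(R.T@(t-p)*100).round(2))
E
python3 go.py .489 -.260 .15
```

```text
0.725 [ 0.3937 -0.3492  0.2311] [[0.988, 0.155, -0.0], [0.155, -0.988, 0.001], [-0.0, -0.001, -1.0]] 0.0013381321662421179 [0.04 0.36 0.28] shift cm [10.8  -7.33  8.11]
```

Emit:
send_rows([
  [[3.6, -2.4, 1], 0],
  [[7.2, -4.9, 3], 0],
  [[10.8, -7.3, 5], 0],
  [[10.8, -7.3, 6.5], 0],
  [[10.8, -7.3, 7.5], 0],
])

```text
clock: 1.35
tcp_pos: [0.4877, -0.2614, 0.1554]
ee_rot: [[0.988, 0.157, -0.001], [0.157, -0.988, 0.001], [-0.001, -0.001, -1.0]]
wrist_force: [0.1, 0.0, -0.3]
gripper_width: -0.002
gripper_force: 0.0
```

```bash
python3 go.py .489 -.260 .118; python3 - <<'E'
from h import *
from station import manip
o=[]
for n,(x,y) in(('scene',(110,170)),('top',(300,150))):
    d=manip.get_image(n)['img'][y:y+120,x:x+160,::-1];o.append(cv2.resize(d,(400,300),interpolation=cv2.INTER_CUBIC))
w=manip.get_image('wrist');cv2.imwrite('pics/c2.png',np.vstack([np.hstack(o),cv2.resize(w['img'][:,:,::-1],(800,600))[150:450]]))
E
```

```text
1.35 [ 0.4877 -0.2614  0.1554] [[0.988, 0.157, -0.001], [0.157, -0.988, 0.001], [-0.001, -0.001, -1.0]] -0.0019170685114722973 [ 0.13  0.04 -0.27] shift cm [ 0.16 -0.12  3.74]
```

View pics/c2.png

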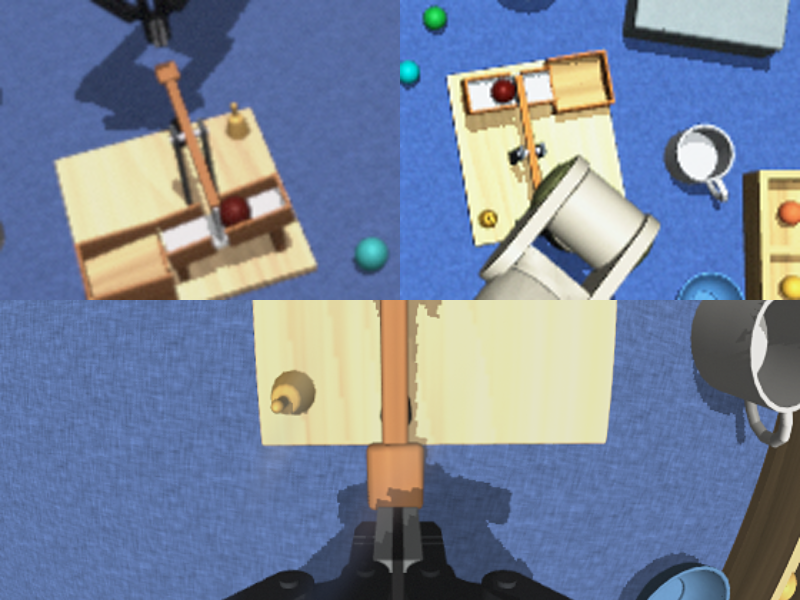

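The wrist view shows the paddle centred sideways on the fingertips, at about (277,229) in the full wrist image. The bell is well clear at the left. I'll check the paddle position along the lever from this picture.

```bash
python3 - <<'E'
from h import *
from station import manip
w=manip.get_image('wrist');K=w['camera_matrix'];T=w['camera_from_world'];R=T[:3,:3];o=-R.T@T[:3,3]
print(o.round(3))
for nm,p in dict(centre=(277.2,229),far=(277,207),near=(277,250),tip=(278,251)).items():
    v=np.array([p[0]-K[0,2],p[1]-K[1,2]])/K[0,0];r=np.linalg.norm(v)
    d=R.T@np.r_[v/r*np.sin(r),np.cos(r)]
    z=.155 if nm=='tip' else .118
    print(nm,(o+d*(z-o[2])/d[2]).round(4))
E
```

```text
[ 0.562 -0.25   0.299]
centre [ 0.4922 -0.2606  0.118 ]
far [ 0.5057 -0.2583  0.118 ]
near [ 0.4785 -0.2626  0.118 ]
tip [ 0.495  -0.2606  0.155 ]
```

The second view gives (0.492,-0.261), which agrees with the first. Press down now.

Emit:
send_rows([
  [[0.2, 0, 1.5], 0],
  [[0.2, 0, 3], 0],
  [[0.2, 0, 4], 0],
  [[0.2, 0, 4.7], 0],
  [[0.2, 0, 5.4], 0],
])

```text
clock: 2.17
tcp_pos: [0.4898, -0.2609, 0.102]
ee_rot: [[0.988, 0.157, -0.0], [0.157, -0.988, 0.0], [-0.0, -0.0, -1.0]]
wrist_force: [-2.7, 1.7, 3.9]
gripper_width: 0.003
gripper_force: 2.1
```

Emit:
send_rows([
  [[0.1, 0, 0.6], 0],
  [[0.2, 0, 1.1], 0],
  [[0.3, 0, 1.6], 0],
  [[0.4, 0, 2.0], 0],
  [[0.4, 0, 2.2], 0],
])

```text
clock: 2.8
tcp_pos: [0.4945, -0.2603, 0.0802]
ee_rot: [[0.988, 0.157, 0.001], [0.157, -0.988, 0.0], [0.001, 0.0, -1.0]]
wrist_force: [-1.9, 2.6, 4.5]
gripper_width: 0.003
gripper_force: 2.3
```

Emit:
send_rows([
  [[0.1, 0, 0.2], 0],
  [[0.1, 0, 0.4], 0],
  [[0.1, 0, 0.4], 0],
  [[0.1, 0, 0.4], 0],
  [[0.1, 0, 0.4], 0],
])

```text
clock: 3.42
tcp_pos: [0.4955, -0.2603, 0.0767]
ee_rot: [[0.988, 0.157, 0.001], [0.157, -0.988, -0.0], [0.001, 0.001, -1.0]]
wrist_force: [-0.3, 2.7, 5.1]
gripper_width: -0.001
gripper_force: 2.2
```

```bash
cat > look.py <<'E'
from h import *
from station import manip
import sys
o=[]
for n,(x,y) in(('scene',(110,170)),('top',(300,150))):
    d=manip.get_image(n)['img'][y:y+120,x:x+160,::-1];o.append(cv2.resize(d,(400,300),interpolation=cv2.INTER_CUBIC))
cv2.imwrite(sys.argv[1],np.hstack(o))
E
python3 look.py pics/c3.png; python3 go.py .49 -.26 .15
```

```text
3.525 [ 0.4955 -0.2603  0.0766] [[0.988, 0.157, 0.001], [0.157, -0.988, -0.0], [0.001, 0.001, -1.0]] -0.0005236990573956955 [-0.05  3.4   4.74] shift cm [-0.53 -0.11 -7.34]
```

View pics/c3.png

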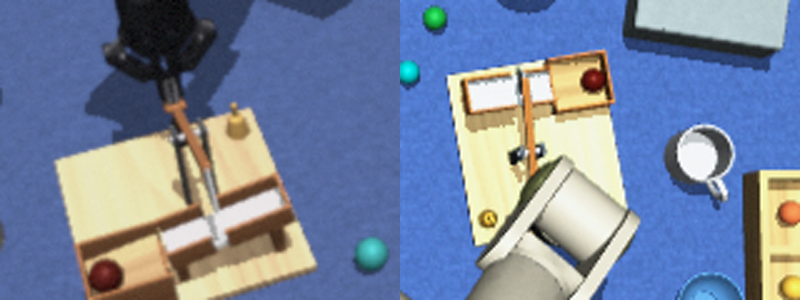

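The ball is in the tray (top crop (593,80)) and the gate is up. I'll hold a little longer, then let the paddle rise along the same path.

Emit:
send_rows([
  [[0, 0, 0], 0],
  [[0, 0, 0], 0],
  [[0, 0, 0], 0],
  [[0, 0, 0], 0],
  [[0, 0, 0], 0],
])

```text
clock: 4.15
tcp_pos: [0.4955, -0.2603, 0.0767]
ee_rot: [[0.988, 0.157, 0.001], [0.157, -0.988, -0.0], [0.001, 0.001, -1.0]]
wrist_force: [-0.2, 2.5, 4.7]
gripper_width: 0.001
gripper_force: 2.2
```

Emit:
send_rows([
  [[0, 0, 0], 0],
  [[0, 0, 0], 0],
  [[0, 0, 0], 0],
  [[0, 0, -0.4], 0],
  [[-0.1, 0, -0.9], 0],
])

```text
clock: 4.78
tcp_pos: [0.4933, -0.2606, 0.0853]
ee_rot: [[0.988, 0.157, -0.002], [0.157, -0.988, 0.0], [-0.002, -0.0, -1.0]]
wrist_force: [-4.8, -0.0, 3.0]
gripper_width: -0.001
gripper_force: 2.3
```

Emit:
send_rows([
  [[-0.1, 0, -0.7], 0],
  [[-0.2, 0, -1.4], 0],
  [[-0.3, 0, -2.1], 0],
  [[-0.4, 0, -2.8], 0],
  [[-0.4, 0, -3.6], 0],
])

```text
clock: 5.4
tcp_pos: [0.4905, -0.261, 0.1219]
ee_rot: [[0.988, 0.157, 0.001], [0.157, -0.988, -0.0], [0.001, 0.0, -1.0]]
wrist_force: [0.6, -0.3, -1.3]
gripper_width: 0.003
gripper_force: 0.0
```

Emit:
send_rows([
  [[0, 0, -1], 0],
  [[0, 0, -2.5], 0],
  [[0, 0, -4.5], 0],
  [[0, 0, -7], 0],
  [[-2, 0, -9], 0],
])

```text
clock: 6.02
tcp_pos: [0.4707, -0.2642, 0.2128]
ee_rot: [[0.987, 0.158, 0.001], [0.158, -0.987, -0.001], [0.001, 0.001, -1.0]]
wrist_force: [-0.2, 0.4, 0.6]
gripper_width: -0.001
gripper_force: 0.0
```

Emit:
send_rows([
  [[-3, 0, 0], 0],
  [[-6, 0, 0], 0],
  [[-8, 0, 0], 0],
  [[-8, 0, 0], 0],
  [[-8, 0, 0], 0],
])

```text
clock: 6.65
tcp_pos: [0.3919, -0.2769, 0.2115]
ee_rot: [[0.988, 0.157, 0.0], [0.157, -0.988, -0.0], [0.0, 0.0, -1.0]]
wrist_force: [0.4, 0.4, 0.4]
gripper_width: -0.004
gripper_force: 0.0
```

```bash
python3 look.py pics/c4.png; python3 go.py .49 -.26 .15;python3 - <<'E'
from h import *
from station import manip
a=manip.get_image('top')['img'].astype(int);b=load('top')[0].astype(int)
print('left stand diff',np.abs(a-b)[172:262,165:285].max(), 'bell',np.abs(a-b)[228:244,326:342].max())
E
```

```text
6.75 [ 0.3919 -0.2767  0.2113] [[0.987, 0.158, 0.0], [0.158, -0.987, 0.0], [0.0, -0.0, -1.0]] -0.0012080191408951222 [0.37 0.89 0.44] shift cm [ 9.95 -0.1   6.13]
left stand diff 11 bell 8
```

View pics/c4.png

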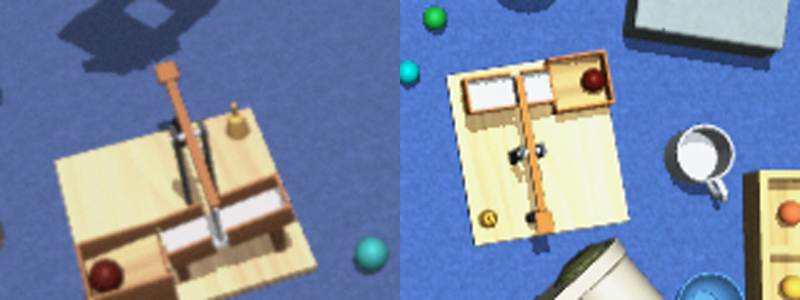

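The lever is level again, the gate is shut, the ball lies still in the tray, and the other goods are unchanged. I'm handing the job in.

```bash
python3 -c "
from station import manip
print(manip.close_job())"
```

```text
the job is handed in; nothing more can be done
None
```

I handed the job in: the larger ball rolled into its tray while the paddle was held down and the gate is shut again; the last pictures showed the smaller ball's stand and the bell unchanged, though no verdict came back.

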